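Seat a balance's levelling foot in its cup

TASK

Slide the loose steel foot cup along the bench under the raised front foot of the balance, centred beneath it, and let go of it. Then screw the foot down with its black knob, clockwise from above, until its sole just touches the floor of the cup and still bears on it lightly when you let go of the knob; do not force it. Leave the jar, the beaker and the weight on the pan where they are.

Things in the scene. Friction and masses are not known exactly. Their poses are not given: they have to be found in the camera images.
- cup: loose plain steel foot cup, about 0.2 kg: round dish of 62 mm diameter, 8.5 mm tall (floor 6 mm above the bench, inside diameter 54 mm), with a flat tongue 20 mm wide and 6 mm thick along its own -x that ends in an upright tab. Origin: centre of the dish's underside, z up. Starts left or right of the balance, swapped at random with the jar
- cup_tab (a point): centre of the cup's upright gripping tab, 92 mm from the dish's centre along the cup's -x and 30 mm above the bench. The tab is 24 mm long (cup's x), 10 mm thick (cup's y); its top is 48 mm above the bench
- screw_knob: round fluted black knob of the balance's front foot, 42 mm diameter, 30 mm tall, vertical axis. Origin: on the axis at the knob's underside, 64 mm above the bench at the start. Clockwise from above lowers knob, stem and sole together, 12 mm a turn; it turns with about 0.03 N m, stays where left, and has some 7 rad of travel
- foot_spot (a point): point on the bench below the foot's axis, where the cup's centre belongs. The hard rubber sole, 38 mm diameter, turns with the knob and is worn: at the start its underside is 10 to 15.5 mm above the bench. The foot's nut sits in a rubber bush that gives 1 mm per 12 N up or down, so a hand that follows the thread is pushed up when the sole bears, 1 to 2 N per 0.1 rad
- balance: white balance, fixed to the bench; case 220 x 200 mm, 80 mm tall; pan at 90 mm. Origin: on the bench under the case's centre; front along its -x. An aluminium lug carries the foot, axis at x -185, y +50 mm, 75 mm before the case. The lug is 40 to 56 mm wide, spans 40 to 52 mm above the bench and ends 28 mm beyond the axis. Leave the other feet alone
- jar: bystander: amber glass jar with a white lid, 54 mm diameter, 65 mm tall, loose on the bench. Origin: centre of its underside
- weight: bystander: steel 200 g calibration weight with a knob on top, 34 mm diameter, 45 mm tall, standing loose on the balance's pan. Origin: centre of its underside
- beaker: bystander: empty glass beaker, 60 mm diameter, 75 mm tall, loose on the bench beside the balance. Origin: centre of its underside
Not all that is in view belongs to the job. Of the things like the cup, leave any that is turquoise or yellow; of the rest the smaller one is meant.

How it is judged (in metres and radians):
On the way, in this order (a step that is already met when the one before it is completed fails the run):
1. the cup stands flat under the raised foot, centred within 7 mm, let go, the sole not yet touching it (horizontal distance between cup and screw_knob below 0.007 m and angle between cup's own z axis and vertical below 0.05 rad and height (world z) of cup below 0.003 m and contact force between the fingers and cup below 0.1 N and contact force between screw_knob and cup below 0.2 N), for 0.2 s.
2. the foot is screwed down until it bears on the cup's floor with more than 0.5 N (contact force between screw_knob and cup above 0.5 N), for 0.2 s.
At the end, for the whole second after the job is handed in: the foot's sole bears on the floor of the cup with 0.5 to 12 N, the cup stands flat on the bench within 7 mm of the foot's axis, at rest and let go (contact force between screw_knob and cup between 0.5 and 12 N and horizontal distance between cup and screw_knob below 0.007 m and angle between cup's own z axis and vertical below 0.05 rad and linear speed of cup below 0.01 m/s); the robot touches nothing.
It fails at once if the foot is forced down on the cup with more than 30 N (contact force between screw_knob and cup above 30 N).
It fails at once if the jar is moved by more than 20 mm (distance of jar from where it was at the start of the episode above 0.02 m).
It fails at once if the beaker is moved by more than 20 mm (distance of beaker from where it was at the start of the episode above 0.02 m).
It fails at once if the weight on the pan is moved by more than 20 mm (distance of weight from where it was at the start of the episode above 0.02 m).
It also fails if it takes over 72 s, if anything falls off the work surface, if the arm or the gripper's body presses on something with over 40 N, if the wrist force passes 120 N, or if a joint passes its speed limit or range.

ROBOT

A 7-joint arm with a two-finger parallel gripper is mounted at the origin on the work surface. World frame = base frame: x ahead of the robot, y to its left, z up, the work surface at z = 0. Lengths are in mm, angles in rad, forces in N, time in s.
With the tool pointing down it reaches from about 400 to 875 mm from the base axis. Payload 19.3 kg.
Tool frame: the origin (TCP) lies at the very end of the fingers, on their centre line; the grasp point (between the pads) lies 19 mm behind it (grip_point_offset is the z of the grasp point in the tool frame, in mm); z points along the fingers, y is the line along which they close (so a half turn about z gives the same grasp; the last joint's range is limited). The gripper opens to 85 mm and grips with 20 to 120 N. Pads are 22 mm wide; open, the fingers measure 114 mm over their backs; the gripper's body (76 mm by 85 mm) begins 54 mm behind the grasp point. The pads swing forward as they close: fully open they stand 13 mm farther back than shut.
Start: joints at [-1.419, 0.521, -0.036, 1.599, 0.021, 1.021, -0.113], TCP at [137.511, 609.676, 231.291] pointing down, gripper open.
Joint ranges: [-2.91, 2.91], [-0.3, 2.13], [-1.5, 1.42], [0.17, 2.43], [-1.26, 4.41], [0.16, 1.93], [-2.52, 2.52]. Speed limits (rad/s): [1.89, 1.89, 2.39, 2.39, 3.01, 3.01, 3.01].

INTERFACE

Orientations are given as a 3x3 rotation matrix whose columns are the frame's x, y, z axes.
In Python, from workcell import movep, movel, goto_joints, open_gripper, clamp, wait, inverse_kinematics, read_state, camera, PlanningError, finish_job, grip_point_offset gives the robot as it stands. Calls block until the motion is done:
- movep(position, orientation): joint-space move of the TCP to a pose.
- movel(position, frame=None, max_speed=150, guard=None): straight line of the TCP; frame=None keeps the orientation; max_speed is the mean speed in mm/s. With guard (N) it stops when the force on the tool has changed by that much, and returns True; else False.
- goto_joints(angles): joint-space move.
- open_gripper() and clamp(): open the fingers fully, or close them until they stop; the grip force is fixed at half the most.
- wait(seconds).
- inverse_kinematics(position, orientation): joint angles nearest the present ones, or None.
- read_state(): the state.
- camera(name): name is "side" or "top" or "wrist"; returns a dict with "image" (480x640x3 uint8, blue, green, red), "range_z" (480x640 float32, mm along the optical axis (not along the pixel's ray), 0 where there is no reading), "fx", "fy", "cx", "cy" (pixels), "cam_to_world" (4x4, takes a point from camera to world coordinates). Camera axes: x right, y up, looking along -z (the intrinsics and any distortion apply to the point x, -y, -z); pixel columns grow to the right and rows downward; lengths in mm; the calibration is good to about 2 mm. A picture is of the moment at which its call begins.
A pose or a line that the arm cannot do raises PlanningError and nothing moves.
- finish_job(): hands the job in; it is judged then, once.
The state is a dict: "time": time; "qpos": joint angles; "qvel": joint speeds; "joint_efforts": joint torques, N m; "eef_pos": TCP position; "tool_rot": TCP orientation; "ft_force": force on the tool from outside, world axes, zero at the start; "torque": the same for the moment, N m; "finger_gap": finger opening in mm; "gripper_force": force on a finger pad.
Only numpy, scipy, OpenCV 4.12 (cv2) and the standard library are available. Lean on these libraries where they do the work, as an engineer would, in place of code of your own. Each camera call takes 0.05 s, during which the arm holds its last target. There are 200 camera calls.

## Working session

There is one attempt and no reset: what is moved stays moved. The work goes in short steps, each a Python script; the robot and the scene stay as the last script left them, time stands still between calls to the robot, and variables do not carry over. Pictures are saved under pics/ and viewed, at most 10 in all, crops included, and the job is handed in when it is done.

```bash
ls; mkdir -p pics
python3 - <<'E'
from workcell import *
import cv2,numpy as np,pickle
d={}
for n in("top","side"):
    c=camera(n);d[n]=c;cv2.imwrite(f"pics/{n}0.png",c["image"]);print(n,c["fx"],c["cx"],c["cy"],np.round(c["cam_to_world"],3).tolist(),[k for k in c])
pickle.dump(d,open("d.pkl","wb"));print(read_state()["time"],grip_point_offset, read_state()["tool_rot"])
E
```

```text
pics
top 460.8648742479269 315.1199004220158 235.71842451651824 [[-0.016, 0.99, -0.137, 374.831], [-1.0, -0.019, -0.023, 129.982], [-0.025, 0.136, 0.99, 1142.206], [0.0, 0.0, 0.0, 1.0]] ['image', 'range_z', 'fx', 'fy', 'cx', 'cy', 'cam_to_world']
side 618.6327978273346 309.17461601181515 254.58019374666662 [[0.9, 0.302, -0.314, 142.411], [-0.436, 0.61, -0.662, -674.322], [-0.008, 0.733, 0.681, 944.28], [0.0, 0.0, 0.0, 1.0]] ['image', 'range_z', 'fx', 'fy', 'cx', 'cy', 'cam_to_world']
0.1 -18.700000000000003 [[-9.75509673e-01  2.19956468e-01 -1.73699010e-04]
 [ 2.19956534e-01  9.75509218e-01 -9.42480473e-04]
 [-3.78596913e-05 -9.57605050e-04 -9.99999541e-01]]
```

View pics/top0.png

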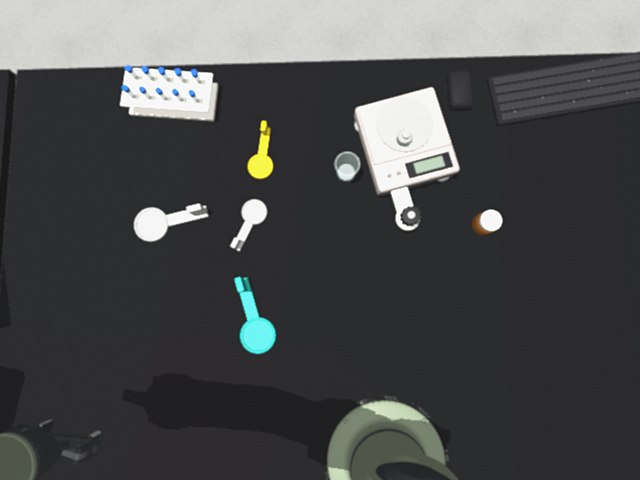

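View pics/side0.png

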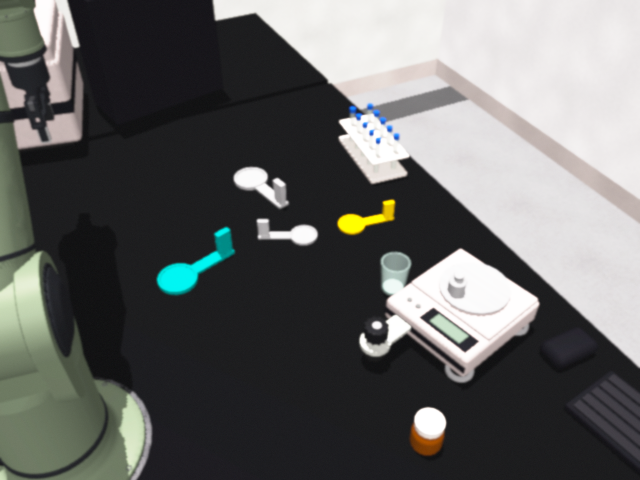

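Top view: steel candidates have dishes at px (151,224), which is the larger one, and (254,212), the smaller one. The smaller is the cup, with its tab at about (237,243). The knob is at (410,215), the jar at (488,222), the beaker at (347,166) and the balance at (407,140). The side view agrees: cup at (303,235), tab (263,228), knob (376,328).

```bash
cat > h.py <<'E'
import numpy as np,cv2
def ray(c,uv,z):
    uv=np.atleast_2d(uv).astype(float);M=c["cam_to_world"]
    d=np.c_[(uv[:,0]-c["cx"])/c["fx"],-(uv[:,1]-c["cy"])/c["fy"],-np.ones(len(uv))]@M[:3,:3].T
    return M[:3,3]+d*((z-M[2,3])/d[:,2])[:,None]
def cloud(c):
    v,u=np.mgrid[:480,:640];r=c["range_z"];M=c["cam_to_world"]
    p=np.stack([(u-c["cx"])/c["fx"]*r,-(v-c["cy"])/c["fy"]*r,-r],-1)@M[:3,:3].T+M[:3,3]
    p[r==0]=np.nan;return p
E
python3 - <<'E'
import pickle;from h import *
d=pickle.load(open("d.pkl","rb"))
for n,c in d.items():
    P=cloud(c);g=c["image"].astype(int);hsv=cv2.cvtColor(c["image"],cv2.COLOR_BGR2HSV)
    white=((hsv[...,1]<60)&(hsv[...,2]>120)).astype(np.uint8)
    # components (cups)
    N,l,s,ce=cv2.connectedComponentsWithStats(white)
    seeds={"top":[(254,212),(151,224)],"side":[(303,236),(251,179)]}[n]
    for su in seeds:
        k=l[su[1],su[0]];m=(l==k).astype(np.uint8)
        r0=int(s[k,2:4].max()/4)|1
        dt=cv2.distanceTransform(m,cv2.DIST_L2,5);_,mx,_,ml=cv2.minMaxLoc(dt)
        # dish: opening removes tongue
        o=cv2.morphologyEx(m,cv2.MORPH_OPEN,cv2.getStructuringElement(cv2.MORPH_ELLIPSE,(int(1.5*mx),)*2))
        ct=max(cv2.findContours(o,0,1)[0],key=cv2.contourArea).reshape(-1,2)
        w=ray(c,ct,8.5)[:,:2].astype(np.float32);(x,y),r=cv2.minEnclosingCircle(w)
        pr=P[(l==k)];hi=pr[pr[:,2]>40]
        print(n,"dish",(x,y),r,"mean",w.mean(0),"area",s[k,4],"tab top pts",len(hi),hi.mean(0) if len(hi) else None)
    # knob
    K=ray(c,[{"top":(410,215),"side":(376,326)}[n]],94)[0]
    m=(np.hypot(P[...,0]-K[0],P[...,1]-K[1])<40)&(P[...,2]>80)
    v,u=np.nonzero(m);print(n,"K",K,"z pct",np.nanpercentile(P[m][:,2],[5,50,95]))
    mt=(m&(P[...,2]>89)).astype(np.uint8);ct=max(cv2.findContours(mt,0,1)[0],key=cv2.contourArea).reshape(-1,2)
    w=ray(c,ct,94)[:,:2].astype(np.float32);print("knob",cv2.minEnclosingCircle(w),w.mean(0))
    for nm,uv,z in(("jar",{"top":(490,220),"side":(430,422)}[n],65),):
        K=ray(c,[uv],z)[0];print(nm,K)
    # balance case: z in 76..84
    q=P[(P[...,2]>74)&(P[...,2]<86)&(white>0)];q=q[(q[:,0]>500)&(q[:,1]<120)]
    print("bal",cv2.minAreaRect(q[:,:2].astype(np.float32)) if len(q) else None)
    q=P[(P[...,2]>48)&(P[...,2]<56)&(white>0)&(np.hypot(P[...,0]-470,P[...,1]+60)<120)]
    print("lug",cv2.minAreaRect(q[:,:2].astype(np.float32)) if len(q) else None)
    b=ray(c,[{"top":(347,160),"side":(395,263)}[n]],75);print("beaker~",b)
E
```

```text
top dish (596.0440063476562, 308.4666442871094) 33.32445526123047 mean [595.5667  308.48413] area 811 tab top pts 48 [513.77018312 348.2157041   47.734211  ]
top dish (569.8034057617188, 568.4530639648438) 44.423851013183594 mean [569.1442 568.8995] area 1433 tab top pts 100 [596.47286862 443.41882509  64.03410797]
top K [563.2101436  -65.03079027  94.        ] z pct [87.27485724 94.20684598 97.64465896]
knob ((564.2597045898438, -66.83351135253906), 23.081092834472656) [564.3298  -66.82992]
jar [ 552.6084938 -256.8274317   65.       ]
bal ((706.84765625, -36.78794860839844), (288.2517395019531, 280.89605712890625), 14.50829792022705)
lug ((559.9019775390625, -58.094783782958984), (60.50621032714844, 35.34281921386719), 40.617652893066406)
beaker~ [[703.04700773  75.22025441  75.        ]]
side dish (591.4049072265625, 304.2652893066406) 34.74336624145508 mean [592.44885 303.66663] area 843 tab top pts 62 [512.07954325 346.56322186  44.71257049]
side dish (567.7286376953125, 562.4964599609375) 51.72835922241211 mean [565.40247 563.1958 ] area 1147 tab top pts 134 [593.80280561 439.70516967  56.13915628]
side K [560.38302266 -70.17035726  94.        ] z pct [82.46779289 91.67112921 94.73058003]
knob ((561.0209350585938, -70.66568756103516), 23.694849014282227) [561.7771   -70.642456]
jar [ 550.04923872 -263.25977681   65.        ]
bal ((743.4959716796875, -58.61956787109375), (271.27459716796875, 305.26129150390625), 50.18148422241211)
lug ((557.8447265625, -74.58834838867188), (41.390655517578125, 55.32361602783203), 49.01677322387695)
beaker~ [[689.07914334  70.92192057  75.        ]]
```

```bash
cat >> h.py <<'E'
from workcell import *
def R(a): # tool down, tool y along world angle a
    y=np.array([np.cos(a),np.sin(a),0]);z=np.array([0,0,-1.]);return np.c_[np.cross(y,z),y,z]
E
python3 - <<'E'
from h import *
tab=np.array([512.9,347.2]);yaw=np.arctan2(306-347.2,594-512.9);a=yaw+np.pi/2
print("yaw",yaw,a)
end=np.array([562.5,-68.5])-92*np.array([np.cos(yaw),np.sin(yaw)])
for p in ([*tab,15],[*end,15],[562.5,-68.5,68]):
    print(p,np.round(inverse_kinematics(p,R(a)),2))
movep([*tab,120],R(a));c=camera("wrist");cv2.imwrite("pics/w0.png",c["image"])
import pickle;pickle.dump(c,open("w0.pkl","wb"))
s=read_state();print(s["time"],s["eef_pos"],s["ft_force"],s["qpos"])
E
```

```text
yaw -0.47003886907486103 1.1007574577200354
[np.float64(512.9), np.float64(347.2), 15] [-0.71  0.8   0.03  1.75 -0.03  0.6   0.44]
[np.float64(480.47733704891624), np.float64(-26.831273568623317), 15] [-0.07  0.67  0.01  2.11 -0.01  0.36  1.05]
[562.5, -68.5, 68] [-0.12  0.67  0.2   1.88 -0.21  0.61  1.31]
1.875 [512.19918262 348.58178959 120.25115354] [-0.03178158  1.13997998 -0.36452425] [-0.7387683   0.64526319  0.06799858  1.71100801 -0.05851186  0.78677449
  0.45961285]
```

View pics/w0.png

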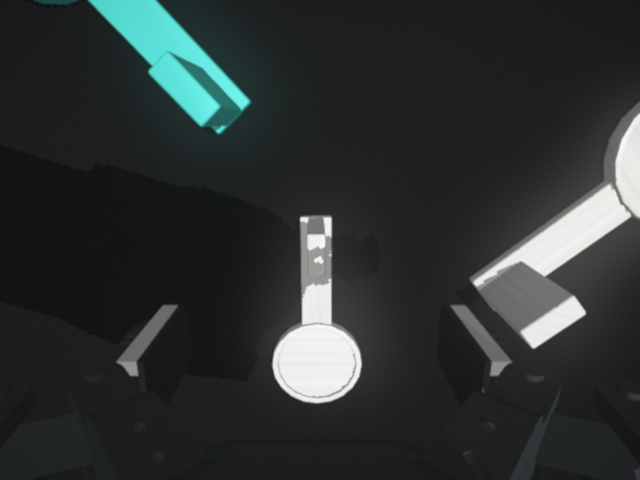

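Wrist view: the cup is centred between the fingers, with its dish at (317,362) and its tab at (316,235). The larger steel cup's tab at (530,300) and the turquoise one are clear of the fingers. Next I'll measure it and grasp.

Run:
```python
from h import *;import pickle
c=pickle.load(open("w0.pkl","rb"))
g=(c["image"].min(2)>60).astype(np.uint8)
N,l,s,ce=cv2.connectedComponentsWithStats(g);k=l[362,317];m=(l==k).astype(np.uint8)
o=cv2.morphologyEx(m,cv2.MORPH_OPEN,cv2.getStructuringElement(cv2.MORPH_ELLIPSE,(51,51)))
ct=max(cv2.findContours(o,0,1)[0],key=cv2.contourArea).reshape(-1,2);w=ray(c,ct,8.5)[:,:2].astype(np.float32)
ctr,r=cv2.minEnclosingCircle(w);print("dish",ctr,r,cv2.fitEllipse(w))
P=cloud(c);q=P[np.isfinite(P[...,2])&(P[...,2]>44)&(P[...,2]<52)&(l==k)];print(len(q),q.mean(0) if len(q) else 0)
t=ray(c,[[316,226]],48);print("tab top far/near",t)
# tongue midline
mt=m.copy();mt[:285]=0;mt[318:]=0;v,u=np.nonzero(mt);mid=[[u[v==r].mean(),r] for r in(288,314)];W=ray(c,mid,6);dd=W[1]-W[0];yaw=np.arctan2(dd[1],dd[0]);print("yaw",yaw)
tab=np.array(ctr)-92*np.array([np.cos(yaw),np.sin(yaw)]);print("tab",tab)
```

```text
dish (590.0659790039062, 312.1684265136719) 35.32444381713867 ((591.2379760742188, 311.81951904296875), (61.19721603393555, 69.13394927978516), 58.39103698730469)
806 [512.02343117 350.77587529  46.84527551]
tab top far/near [[497.38106196 358.23787072  48.        ]]
yaw -0.2730009419191423
tab [501.47309667 336.97369208]
```

Run:
```python
from h import *;import pickle
a=1.1008;F=R(a)
movel([512.5,348.5,15],F,max_speed=120)
s=read_state();f0=s["ft_force"]
clamp();s=read_state();print(s["finger_gap"],s["gripper_force"],s["ft_force"]-f0,s["eef_pos"],s["time"])
# slide to a way-point short of the balance, then look
p=s["eef_pos"];movel([497,130,p[2]],F,max_speed=130)
s=read_state();print(s["finger_gap"],s["ft_force"]-f0,s["eef_pos"],s["time"])
d={n:camera(n) for n in("top","side","wrist")};pickle.dump(d,open("d1.pkl","wb"))
cv2.imwrite("pics/m1.png",np.vstack([d["top"]["image"][150:350,100:600],d["side"]["image"][150:400,100:600]]))
```

```text
9.28839493060268 58.92576992511749 [-0.07767055 -0.76212921  3.43065271] [512.65989578 348.63617916  15.17497079] 3.575
9.548636880917 [-0.1074586  -4.10878197  4.66748389] [496.98746222 129.92881641  15.13395449] 5.4083
```

View pics/m1.png

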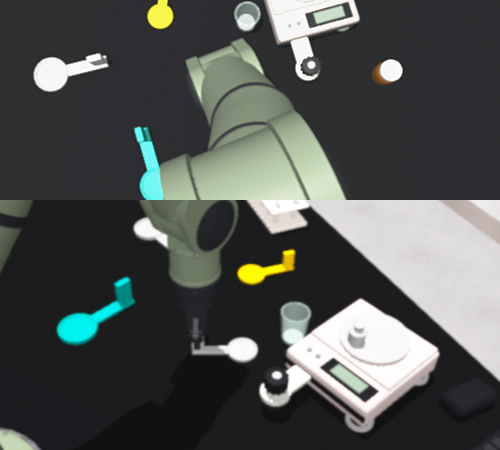

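The cup is gripped (gap 9.3 mm). The dish shows at side px (342,299), and the tongue and tab follow the gripper. I'll measure dish against knob in that one side view.

Run:
```python
from h import *;import pickle
d=pickle.load(open("d1.pkl","rb"));d0=pickle.load(open("d.pkl","rb"))
def dish(c,seed,k=13,th=110):
    hsv=cv2.cvtColor(c["image"],cv2.COLOR_BGR2HSV);m=((hsv[...,1]<60)&(hsv[...,2]>th)).astype(np.uint8)
    o=cv2.morphologyEx(m,cv2.MORPH_OPEN,cv2.getStructuringElement(cv2.MORPH_ELLIPSE,(k,k)))
    l=cv2.connectedComponents(o)[1];ct=cv2.findContours((l==l[seed[1],seed[0]]).astype(np.uint8),0,1)[0][0].reshape(-1,2)
    w=ray(c,ct,7)[:,:2].astype(np.float32);e=cv2.fitEllipse(w);return np.array(e[0]),e[1],w.min(0),w.max(0)
print("side before",dish(d0["side"],(303,236)))
print("side now",dish(d["side"],(342,299)))
print("top before",dish(d0["top"],(254,212)))
yaw=-.47;u=np.array([np.cos(yaw),np.sin(yaw)]);print("expected from grip",np.array([512.66,348.64])+92*u,np.array([497,129.9])+92*u)
# knob top: bright/dark? ellipse of points above 91 mm from range
for n in d0:
    c=d0[n];P=cloud(c);m=(np.hypot(P[...,0]-563,P[...,1]+68)<40)&(P[...,2]>86)
    w=P[m];print(n,"knob cloud mid",(w[:,:2].min(0)+w[:,:2].max(0))/2,w[:,:2].max(0)-w[:,:2].min(0),np.median(w,0))
    # lug/sole context
```

```text
side before (array([592.70098877, 305.56509399]), (64.88492584228516, 68.61837768554688), array([559.5851, 271.04  ], dtype=float32), array([626.074 , 340.5891], dtype=float32))
side now (array([576.61676025,  86.70146942]), (65.07748413085938, 67.5345458984375), array([543.19037,  52.55508], dtype=float32), array([610.463  , 120.07778], dtype=float32))
top before (array([595.48681641, 309.61227417]), (63.22752380371094, 66.1709976196289), array([561.6328 , 278.26538], dtype=float32), array([628.14685, 341.38867], dtype=float32))
expected from grip [594.68428251 306.97446175] [579.02428251  88.23446175]
top knob cloud mid [564.82111971 -66.85084743] [44.80992524 44.06330157] [563.737815   -66.7145095   94.28266004]
side knob cloud mid [563.3467105  -66.88315396] [46.61927893 47.88463416] [562.21078082 -70.58263805  91.94543715]
```

Run:
```python
from h import *;import pickle
F=R(1.1008);s=read_state();f0=s["ft_force"];z=s["eef_pos"][2]
movel([481.4,-27.3,z],F,max_speed=110)
s=read_state();print(s["eef_pos"],s["ft_force"]-f0,s["finger_gap"])
open_gripper();wait(.2);s=read_state();print(s["finger_gap"],s["ft_force"])
movel([481.4,-27.3,110],F,max_speed=150)
d={n:camera(n) for n in("side","wrist")}
movel([481.4,-27.3,180],F,max_speed=200)
movel([563,-68.5,190],F,max_speed=200)
d["wrist2"]=camera("wrist");pickle.dump(d,open("d2.pkl","wb"))
print(read_state()["time"],read_state()["eef_pos"])
cv2.imwrite("pics/m2.png",np.hstack([d["wrist"]["image"][:,120:520],cv2.resize(d["side"]["image"][230:430,280:480],(400,400))[:400].copy() if 0 else cv2.copyMakeBorder(cv2.resize(d["side"]["image"][230:430,280:480],(400,400)),0,80,0,0,0)]))
cv2.imwrite("pics/w2.png",d["wrist2"]["image"])
```

```text
[481.34106539 -27.18827879  15.13214162] [-1.40507073  1.7834917  -1.40847609] 9.134583328082932
85.46242774718125 [ 0.60955366 -0.62988577  0.15949224]
10.1083 [562.05669388 -68.17475932 189.00800879]
```

View pics/m2.png

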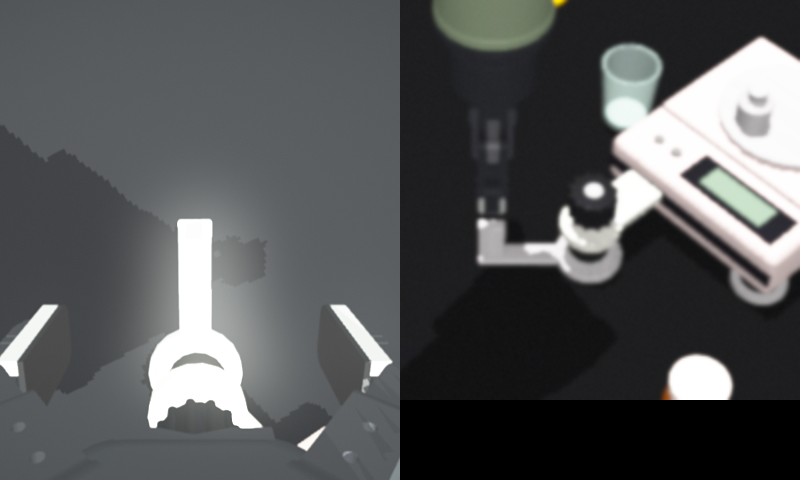

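View pics/w2.png

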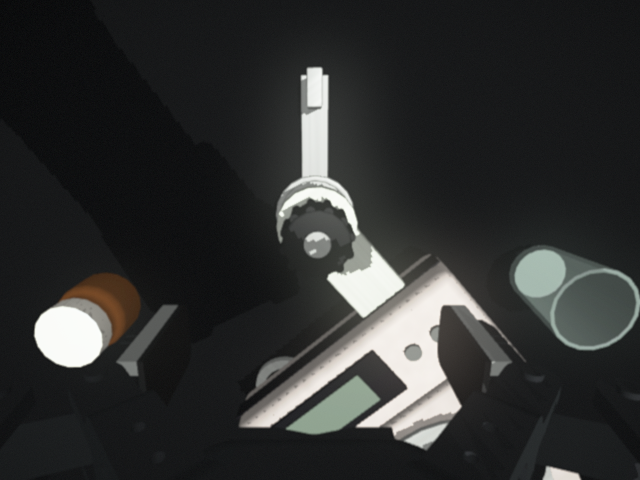

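In w2 the knob cap is at (317,244), on the tongue's line, and the dish rim's far edge is at about (316,177), peeking out around the lug. The tab end is at (315,68), the jar at (70,335) and the beaker at (575,300). I'll quantify the centring.

Run:
```python
from h import *;import pickle
c=pickle.load(open("d2.pkl","rb"))["wrist2"];P=cloud(c)
k=ray(c,[[317,244]],95)[0];m=(np.hypot(P[...,0]-k[0],P[...,1]-k[1])<35)&(P[...,2]>87)
ct=max(cv2.findContours(m.astype(np.uint8),0,1)[0],key=cv2.contourArea).reshape(-1,2)
K=np.array(cv2.minEnclosingCircle(ray(c,ct,94)[:,:2].astype(np.float32))[0]);print("cap ray",k[:2],"knob",K, cv2.minEnclosingCircle(ray(c,ct,94)[:,:2].astype(np.float32))[1],"z",np.nanmedian(P[m][:,2]))
# dish outline: white pixels with height <14 near
w=(c["image"].min(2)>90)&(P[...,2]<14)&(np.hypot(P[...,0]-K[0],P[...,1]-K[1])<42)
q=P[w][:,:2];u=np.array([np.cos(-.47),np.sin(-.47)]);n=np.array([-u[1],u[0]])
rel=q-K;al=rel@u;la=rel@n;print("n",len(q),"lat range",la.min(),la.max())
# circle fit to outer boundary: farthest point per angle, exclude tongue
ang=np.arctan2(la,al);bins=np.round(ang/np.radians(8)).astype(int);B=[]
for b in set(bins):
    i=np.where(bins==b)[0]
    if abs(abs(b*8)-180)<28: continue
    j=i[np.argmax(np.hypot(al,la)[i])];B.append([b*8,al[j],la[j],np.hypot(al[j],la[j])])
B=np.array(sorted(B));print(np.round(B,1).tolist())
T=P[(c["image"].min(2)>60)&(P[...,2]>43)&(P[...,2]<50)&(np.hypot(P[...,0]-481,P[...,1]+27)<30)];print("tab top rel",(T[:,:2].mean(0)-K)@u,(T[:,:2].mean(0)-K)@n,len(T))
print(read_state()["ft_force"])
```

```text
cap ray [561.98887449 -65.5107717 ] knob [ 713.32623291 -139.90922546] 139.06448364257812 z 269.6784752398838Traceback (most recent call last):
  File "<stdin>", line 9, in <module>
    return umr_minimum(a, axis, None, out, keepdims, initial, where)
ValueError: zero-size array to reduction operation minimum which has no identity
```

Run:
```python
from h import *;import pickle
c=pickle.load(open("d2.pkl","rb"))["wrist2"];P=cloud(c)
k=ray(c,[[317,244]],95)[0];m=(np.hypot(P[...,0]-k[0],P[...,1]-k[1])<35)&(P[...,2]>89)&(P[...,2]<100)
ct=max(cv2.findContours(m.astype(np.uint8),0,1)[0],key=cv2.contourArea).reshape(-1,2)
K,r=cv2.minEnclosingCircle(ray(c,ct,94)[:,:2].astype(np.float32));K=np.array(K);print("cap ray",k[:2],"knob",K,r,"z",np.median(P[m][:,2]))
u=np.array([np.cos(-.47),np.sin(-.47)]);n=np.array([-u[1],u[0]])
w=(c["image"].min(2)>90)&(P[...,2]<14)&(np.hypot(P[...,0]-K[0],P[...,1]-K[1])<42)
rel=P[w][:,:2]-K;al=rel@u;la=rel@n
b8=np.round(np.degrees(np.arctan2(la,al))/10).astype(int)*10
for b in sorted(set(b8)):
    h=np.hypot(al,la)[b8==b];print(b,len(h),round(h.max(),1),end=" | ")
T=P[(c["image"].min(2)>60)&(P[...,2]>43)&(P[...,2]<50)&(np.hypot(P[...,0]-481,P[...,1]+27)<30)];print("\ntab top rel",(T[:,:2].mean(0)-K)@u,(T[:,:2].mean(0)-K)@n,len(T))
```

```text
cap ray [561.98887449 -65.5107717 ] knob [562.04217529 -65.82055664] 23.182144165039062 z 92.63408557716167
-180 82 41.5 | -170 187 41.9 | -160 114 41.8 | -150 65 30.2 | -140 60 30.8 | -130 55 30.9 | -120 49 31.3 | -110 39 31.4 | -100 30 31.3 | -90 17 31.7 | -80 3 31.1 | 70 10 39.6 | 80 9 34.4 | 90 7 31.8 | 100 10 30.4 | 110 25 30.3 | 120 31 29.7 | 130 45 29.6 | 140 45 29.4 | 150 55 29.5 | 160 66 35.8 | 170 179 41.9 | 180 104 41.6 | 
tab top rel -90.5859858813389 -1.4754226647497053 599
```

The cup is centred within about 1 mm (rim 29.4–31.7 mm from the knob's axis all round, 31 expected), so now the knob. First I'll check the wrist range.

Run:
```python
from h import *
K=[562.8,-67.0]
for a in (2.2,1.8,1.1,.4,-.4,-1.2,-2,-2.5):
    q=inverse_kinematics([*K,68],R(a));print(a,None if q is None else np.round(q,2))
movep([*K,150],R(2.15));s=read_state();print(s["time"],s["eef_pos"],np.round(s["qpos"],2),s["ft_force"])
```

```text
2.2 [ 0.19  0.66 -0.25  1.87  0.26  0.64  1.99]
1.8 [ 0.13  0.66 -0.16  1.87  0.17  0.63  1.66]
1.1 [ 0.03  0.65 -0.03  1.88  0.03  0.61  1.09]
0.4 [-0.06  0.66  0.1   1.88 -0.11  0.61  0.52]
-0.4 [-0.19  0.68  0.29  1.89 -0.32  0.62 -0.1 ]
-1.2 [-0.31  0.72  0.47  1.89 -0.52  0.65 -0.72]
-2 [-0.43  0.78  0.67  1.9  -0.72  0.72 -1.34]
-2.5 [-0.68  1.13  1.22  1.91 -1.23  1.12 -1.43]
10.9917 [562.63711212 -66.90467784 150.20968635] [ 0.21  0.54 -0.28  1.82  0.2   0.81  1.99] [0.83182677 0.0166255  0.78574969]
```

Run:
```python
from h import *;import json
K=[562.8,-67.0];a=2.15;z0=68
movel([*K,z0],R(a),max_speed=80,guard=8)
s=read_state();print(s["eef_pos"],s["ft_force"])
clamp();wait(.2);s=read_state();print("gap",s["finger_gap"],s["eef_pos"],s["ft_force"],s["torque"],s["time"])
p=12/(2*np.pi);a0=a
for i in range(9):
    a-=.2;movel([*K,z0-p*(a0-a)],R(a),max_speed=60)
    s=read_state();print(round(a0-a,2),np.round(s["ft_force"],2),np.round(s["torque"],2),round(s["eef_pos"][2]-(z0-p*(a0-a)),2),round(s["time"],2))
json.dump([a0,a,z0],open("k.json","w"))
```

```text
[563.11731564 -67.04909603  68.46856873] [-0.64460597 -0.60863537  0.38725299]
gap 40.56918976076665 [563.2930464  -67.51133836  68.44780102] [ 1.5717789  -3.16802205  5.39274366] [-0.60123479 -0.19119863  0.0233896 ] 12.8417
0.2 [ 0.32 -2.88  5.21] [-0.51 -0.15 -0.02] 0.43 13.19
0.4 [ 0.03 -1.83  6.41] [-0.37 -0.09 -0.01] 0.43 13.54
0.6 [ 0.79 -1.39  6.45] [-0.18 -0.09 -0.06] 0.42 13.89
0.8 [ 0.56 -0.41  4.59] [ 0.02 -0.16 -0.02] 0.43 14.24
1.0 [ 1.57 -0.54  6.45] [ 0.14 -0.29 -0.1 ] 0.46 14.59
1.2 [ 1.12 -0.64  5.86] [ 0.21 -0.34 -0.02] 0.43 14.94
1.4 [1.88 1.29 5.53] [ 0.39 -0.59 -0.08] 0.44 15.29
1.6 [3.71 2.08 5.97] [ 0.45 -0.84 -0.04] 0.44 15.64
1.8 [4.96 2.28 5.84] [ 0.53 -1.12 -0.04] 0.45 15.99
```

The knob turns with the hand, but closing the fingers pushed it down by about 5 N. I'll raise the hand to take out that preload, then continue in small steps with averaged force.

Run:
```python
from h import *;import json
K=[562.8,-67.0];a0,a,z0=json.load(open("k.json"));p=12/(2*np.pi)
def fz():
    r=[]
    for _ in range(6): wait(.03);r.append(read_state()["ft_force"][2])
    return np.mean(r)
for dz in(.25,.25):
    z0+=dz;movel([*K,z0-p*(a0-a)],R(a),max_speed=20);print("z0",z0,round(fz(),2))
h=[]
while a>-2.2:
    a-=.12;movel([*K,z0-p*(a0-a)],R(a),max_speed=60);f=fz();h.append(f);s=read_state()
    print(round(a0-a,2),round(f,2),np.round(s["ft_force"][:2],1),round(s["time"],2))
    if len(h)>2 and f-np.median(h[:-2] if len(h)>4 else h[:2])>2: break
json.dump([a0,a,z0],open("k.json","w"))
```

```text
z0 68.25 3.63
z0 68.5 2.22
1.92 2.1 [5.6 2.9] 17.36
2.04 1.96 [7.6 2.7] 17.82
2.16 1.59 [6.7 2.7] 18.29
2.28 1.72 [7.5 2.1] 18.76
2.4 1.67 [7.4 1.4] 19.23
2.52 1.39 [8.6 1.5] 19.69
2.64 1.12 [8.7 1.7] 20.16
2.76 1.23 [9.1 1.4] 20.62
2.88 1.5 [9.7 1.8] 21.09
3.0 1.4 [9.2 1.6] 21.56
3.12 1.31 [ 9.3 -0.1] 22.02
3.24 3.19 [9.6 0.1] 22.49
3.36 4.89 [10.1  0.1] 22.96
```

Contact began at 3.13 rad, and the force has risen about 1.7 N per 0.12 rad since. After release that should leave about 4 N on the bush. I'll add 0.05 rad to sit mid-range, then release and look.

Run:
```python
from h import *;import json
K=[562.8,-67.0];a0,a,z0=json.load(open("k.json"));p=12/(2*np.pi)
a-=.05;movel([*K,z0-p*(a0-a)],R(a),max_speed=60);wait(.2);print(read_state()["ft_force"])
open_gripper();wait(.2);s=read_state();print(s["ft_force"],s["finger_gap"])
movel([*K,190],R(a),max_speed=120);s=read_state();print(s["eef_pos"],s["ft_force"],s["time"])
c=camera("wrist");d=camera("side");P=cloud(c)
m=(np.hypot(P[...,0]-562,P[...,1]+66)<30)&(P[...,2]<100)&(P[...,2]>75)
print("knob z",np.percentile(P[m][:,2],[50,90]))
cv2.imwrite("pics/e.png",np.hstack([c["image"][:,120:520],cv2.copyMakeBorder(cv2.resize(d["image"][230:430,280:480],(400,400)),0,80,0,0,0)]))
```

```text
[9.8294682  0.0998676  6.57502528]
[0.40038401 0.20057297 0.69121314] 85.10954429525862
[562.49880589 -66.92284305 189.36651743] [ 0.61257623  0.326108   -0.11764357] 25.3417
knob z [86.54226123 87.64168557]
```

View pics/e.png

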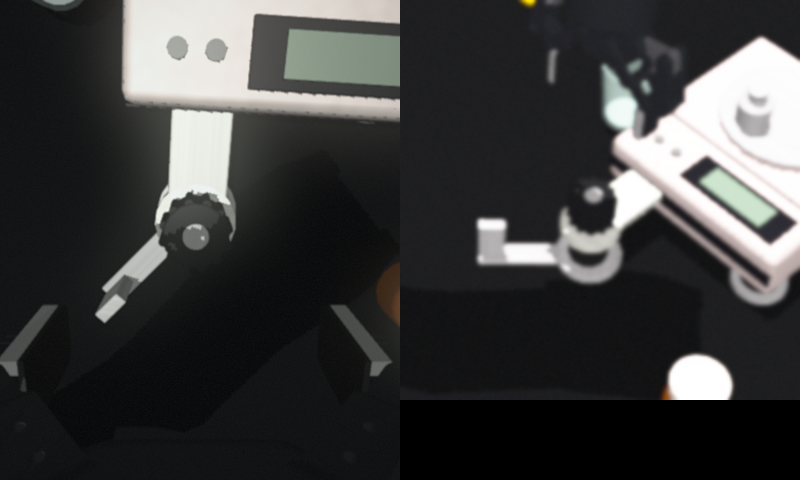

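The knob is about 6 mm lower, as 3.2 rad of thread should give. The cup is unmoved (tab at side-crop px (490,240), same as before), and the gripper is clear of everything.

```bash
python3 -c "
from workcell import *
print(finish_job())"
```

```text
the job is handed in; nothing more can be done
None
```

The job is handed in: the cup is centred under the foot to within about 1 mm, and the foot is screwed down to an estimated 5 N on its floor (worked out from the thread and bush, not measured after release); the gripper is clear, and the jar, beaker and weight were not touched.

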